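# Put the ring gauges away under their dust cover

### The arm

A 6-joint arm with a two-finger parallel gripper is mounted at the origin on the work surface. World frame = base frame: x ahead of the robot, y to its left, z up, the work surface at z = 0. Lengths are in m, angles in rad, forces in N, time in s.
With the tool pointing down it reaches from about 0.375 to 0.9 m from the base axis. Payload 3.1 kg.
Tool frame: the origin (TCP) lies midway between the tips of the shut fingers; the grasp point (between the pads) lies 19 mm behind it; z points along the fingers, y is the line along which they close (so a half turn about z gives the same grasp; the last joint's range is limited). The gripper opens to 87 mm and grips with 3 to 60 N. Pads are 19 mm wide; open, the fingers measure 117 mm over their backs; the gripper's body (75 mm by 190 mm) begins 51 mm behind the grasp point.
Start: joints at [1.165, 0.527, 1.433, -0, 1.181, -0.178], TCP at [0.14, 0.609, 0.223] pointing down, gripper open.
Joint ranges: [-3.08, 3.08], [-0.75, 2.2], [0.22, 2.44], [-1.43, 4.57], [0, 2.65], [-2.85, 2.85]. Speed limits (rad/s): [2.79, 2.79, 3.14, 3.14, 3.14, 3.14].

### API

Orientations are given as a unit quaternion [w, x, y, z].
In Python, from workcell import bot gives the robot as it stands.
- The arm moves only by the tool apply_moves, never from a script. Its argument "commands" is one flat list of numbers, 5 for each row, row after row: the shift along the tool's x, y, z in m, then the turn about the tool's z in degrees, then the opening, from -1 (shut) to 1 (fully open), so that 0 is half open. In form: [tx, ty, tz, roll, claw, tx, ty, tz, roll, claw, ...]. A call has 1 to 8 rows; each row is the pose to reach, as a shift and turn from the pose commanded when the call began, along the tool's axes at that moment; what a row does not reach only later rows make up. A row lasts 1/10 s, in which the tool goes at most 50 mm and 8.59 degrees, less where a joint would pass 70% of its speed; a pose out of reach is approached as far as the arm can. A call with a gripper value outside its range is refused whole. The fingers move at their own pace and stop on an object; "newtons" is the grip in N (left out, the last holds). Time passes only in rows, so rows that repeat a pose let the fingers close. It gives the time, the measured TCP pose, the force, the opening and the grip force at its end, in the units of the state.
- bot.sense(): the state, without advancing time (a new reading comes with each control period).
- bot.grab_frame(name): name is "scene" or "top"; returns a dict with "image" (420x560x3 uint8, red, green, blue), "mtx" (3x3 intrinsics, pixels), "position" and "rotation" of the camera in the world. Camera axes: x right, y down, z forward; pixel columns grow to the right and rows downward; lengths in m; the calibration is good to about 2 mm. A picture is of the moment at which its call begins. There is no depth.
- bot.job_done(): hands the job in; it is judged then, once.
Trained networks look in a picture, given as the dict that the camera call returned (one of the last four; its "shot" number tells which), for a name from the list of things; names that differ only in an ending like _2 or _b are one class to them, and where a whole thing is asked for, a point or a joint stands for the part that bears it (a point fixed in the world has none). Each returns a list of dicts, best first, with "conf" (0 to 1); they miss things now and then, are a little off and sometimes report something else, mostly with a low value. They report only what shows in the picture. A call takes as long as a camera call.
- bot.look_for(thing, picture): "position" ([x, y, z] in m, in world coordinates, good to about 4 mm: the middle of the surface that is visible of it).
- bot.mark_of(thing, picture): "position" ([x, y, z] in m, in world coordinates, good to about 4 mm: a listed point, or the origin of a listed thing).
The state is a dict: "clock": time; "joint_positions": joint angles; "qvel": joint speeds; "tau": joint torques, N m; "position": TCP position; "tool_rot": TCP orientation; "contact_force": force on the tool from outside, world axes, zero at the start; "ft_torque": the same for the moment, N m; "width": finger opening in m; "grip_force": force on a finger pad.
Only numpy, scipy, OpenCV 4.12 (cv2) and the standard library are available. Lean on these libraries where they do the work, as an engineer would, in place of code of your own. Each camera call takes 0.05 s, during which the arm holds its last target. There are 200 camera calls.

### The job

Put the four ring gauges away on the post of the green stand, in order of size: black, the largest, at the bottom, then steel, then brass, and blue, the smallest, on top, all lying flat. Then put the clear dust cover over the whole stand and stack, standing flat on the bench. Set every piece down rather than dropping it, and leave the red case, the oil bottle and the caliper where they are.

Things in the scene. Friction and masses are not known exactly. Their poses are not given: they have to be found in the camera images.
- stand: storage stand fixed to the bench: flat green disc 76 mm in diameter and 8 mm thick, with an upright steel post 14 mm in diameter at its centre whose slightly tapered tip is 64 mm above the bench. Origin: centre of the disc's underside, at bench height; z up (along the post).
- ring_black: black ring gauge, the largest: a plain flat metal ring 68 mm in outer diameter, bore 26 mm through, 16 mm high, lying flat on the bench. Origin: centre of its underside; z is its axis, up. Its yaw means nothing. About 370 g.
- ring_steel: bright steel ring gauge, the second largest: a plain flat metal ring 58 mm in outer diameter, bore 26 mm through, 16 mm high, lying flat on the bench. Origin: centre of its underside; z is its axis, up. Its yaw means nothing. About 260 g.
- ring_brass: brass-coloured ring gauge, the second smallest: a plain flat metal ring 48 mm in outer diameter, bore 26 mm through, 16 mm high, lying flat on the bench. Origin: centre of its underside; z is its axis, up. Its yaw means nothing. About 170 g.
- ring_blue: blue ring gauge, the smallest: a plain flat metal ring 38 mm in outer diameter, bore 26 mm through, 16 mm high, lying flat on the bench. Origin: centre of its underside; z is its axis, up. Its yaw means nothing. About 75 g.
- cover: clear plastic dust cover: round tub upside down, open below; outside 114 mm (red band at lower edge), inside 104 mm in diameter and 86 mm high, flat roof at 90 mm. Black U handle on the roof: round bar 10 mm thick along the cover's x, legs 80 mm apart, bar centre 122 mm above the lower edge, over the cover's middle. Stands empty on the bench. Origin: centre of lower edge; z up. 250 g.
- case: bystander: closed red instrument case, 85 x 170 x 36 mm (x, y, z), on the bench. Origin: centre of its underside.
- oil: bystander: white oil bottle with yellow label and red cap, 48 mm in diameter, 110 mm high, standing. Origin: centre of its underside.
- caliper: bystander: steel caliper with black slider, lying flat along its y axis, 200 mm long, up to 60 mm wide with its jaws (which point to its -x), 10 mm high. Origin: middle of the beam's underside.

How it is judged:
By the outcome, as a careful person would: the job done as asked, in the order asked, and still so for the second after the job is handed in, with the robot touching nothing.
It also fails if it takes over 122 s, if anything falls off the work surface, if the arm or the gripper's body presses on something with over 40 N, if the wrist force passes 120 N, or if a joint passes its speed limit or range.

## Working session

There is one attempt and no reset: what is moved stays moved. The work goes in short steps, Python scripts to look and compute and a tool call to move; the robot and the scene stay as the last step left them, time stands still between calls to the robot, and variables do not carry over. Pictures are saved under pics/ and viewed, at most 14 in all, crops included, and the job is handed in when it is done.

Besides the shell and the picture viewer there is one more tool, called after "Emit:" as name(argument=value, ...), one argument or row to a line, values as JSON. apply_moves: Moves the arm, as the interface text tells. Its arguments: {"type":"object","properties":{"commands":{"type":"array","items":{"type":"number"}},"newtons":{"type":"number"}},"required":["commands"]}

```bash
mkdir -p pics; ls
cat > h.py <<'E'
from workcell import bot
import numpy as np, cv2
def save(p,n): cv2.imwrite('pics/'+n+'.png',p['image'][:,:,::-1])
def proj(p,X):
    c=np.array(p['rotation']).T@(np.array(X)-p['position']); u=np.array(p['mtx'])@c; return u[:2]/u[2]
def back(p,uv,z):
    d=np.array(p['rotation'])@np.linalg.inv(p['mtx'])@np.array([uv[0],uv[1],1.]); o=np.array(p['position']); return o+d*(z-o[2])/d[2]
E
python3 - <<'E'
from h import *
print(bot.sense())
for n in ['scene','top']:
    p=bot.grab_frame(n); save(p,n+'0'); print(n,np.round(p['position'],3),np.round(p['rotation'],3).tolist(),np.array(p['mtx'])[0])
    for t in ['stand','ring_black','ring_steel','ring_brass','ring_blue','cover','case','oil','caliper']:
        print(t,[(np.round(r['position'],4).tolist(),round(r['conf'],2),np.round(proj(p,r['position'])).tolist()) for r in bot.mark_of(t,p)[:2]])
E
```

```text
pics
{'clock': 0.0, 'joint_positions': array([ 1.16551580e+00,  5.28471007e-01,  1.43388248e+00, -5.39010609e-07,
        1.18134333e+00, -1.78472011e-01]), 'qvel': array([-0.00137407, -0.00017675, -0.00153075, -0.00061433, -0.00068309,
       -0.00019418]), 'tau': array([-2.14909815e-03, -4.40039599e+01, -1.76588291e+01,  6.31267671e-02,
        5.82250650e-02, -1.39302292e-04]), 'position': array([0.14021412, 0.60834321, 0.22157493]), 'tool_rot': array([-3.02497494e-04,  1.13161177e-01,  9.93576087e-01, -1.00765644e-03]), 'contact_force': array([-0.6486652 , -0.26212262, -0.29972744]), 'ft_torque': array([-0.05745685, -0.03253874, -0.024506  ]), 'grip_force': 0.0, 'width': 0.08740155387468045}
scene [ 1.105 -0.245  0.589] [-0.322, 0.801, 0.465, -0.197] [379.47384668   0.         288.97458586]Traceback (most recent call last):
  File "<stdin>", line 6, in <module>
  File "h.py", line 5, in proj
    c=np.array(p['rotation']).T@(np.array(X)-p['position']); u=np.array(p['mtx'])@c; return u[:2]/u[2]
      ~~~~~~~~~~~~~~~~~~~~~~~~~^^~~~~~~~~~~~~~~~~~~~~~~~~~~
ValueError: matmul: Input operand 1 has a mismatch in its core dimension 0, with gufunc signature (n?,k),(k,m?)->(n?,m?) (size 3 is different from 4)
```

```bash
cat > h.py <<'E'
from workcell import bot
import numpy as np, cv2
from scipy.spatial.transform import Rotation as Ro
def R(q): return Ro.from_quat(np.roll(np.asarray(q,float),-1)).as_matrix()
def save(p,n): cv2.imwrite('pics/'+n+'.png',p['image'][:,:,::-1])
def proj(p,X):
    u=np.array(p['mtx'])@(R(p['rotation']).T@(np.array(X)-p['position'])); return u[:2]/u[2]
def back(p,uv,z):
    d=R(p['rotation'])@np.linalg.inv(p['mtx'])@np.array([uv[0],uv[1],1.]); o=np.array(p['position']); return o+d*(z-o[2])/d[2]
E
python3 - <<'E'
from h import *
for n in ['scene','top']:
    p=bot.grab_frame(n); save(p,n+'0'); print(n,np.round(p['position'],3),np.round(p['rotation'],3).tolist(),np.array(p['mtx'])[0])
    for t in ['stand','ring_black','ring_steel','ring_brass','ring_blue','cover','case','oil','caliper']:
        print(t,[(np.round(r['position'],4).tolist(),round(r['conf'],2),np.round(proj(p,r['position'])).tolist()) for r in bot.mark_of(t,p)[:2]])
E
```

```text
scene [ 1.105 -0.245  0.589] [-0.322, 0.801, 0.465, -0.197] [379.47384668   0.         288.97458586]
stand [([0.5728, -0.3108, 0.0016], 0.8, [128.0, 258.0])]
ring_black [([0.6373, 0.0501, -0.0011], 0.74, [307.0, 211.0]), ([0.5047, -0.0758, -0.005], 0.56, [228.0, 196.0])]
ring_steel [([0.6298, -0.0589, -0.0048], 0.89, [259.0, 230.0])]
ring_brass [([0.4889, 0.072, 0.0002], 0.58, [282.0, 168.0])]
ring_blue [([0.5041, -0.0743, -0.0021], 0.62, [228.0, 194.0])]
cover [([0.5413, 0.26, -0.0017], 0.78, [359.0, 156.0])]
case [([0.8115, 0.0178, 0.0013], 0.94, [341.0, 277.0])]
oil [([0.743, 0.2891, 0.0014], 0.65, [427.0, 201.0])]
caliper [([0.7707, -0.2925, -0.0009], 0.63, [168.0, 341.0])]
top [ 0.455 -0.003  0.999] [0.064, -0.699, 0.709, -0.064] [454.57538695   0.         271.99170246]
stand [([0.5784, -0.3131, -0.0013], 0.96, [412.0, 230.0])]
ring_black [([0.6362, 0.0531, -0.0022], 0.97, [247.0, 206.0])]
ring_steel [([0.6314, -0.0582, 0.0026], 0.89, [296.0, 208.0])]
ring_brass [([0.4885, 0.0738, -0.0041], 0.51, [237.0, 273.0])]
ring_blue [([0.501, -0.0736, 0.0008], 0.66, [305.0, 267.0])]
cover [([0.5441, 0.2603, 0.0004], 0.93, [152.0, 249.0])]
case [([0.8124, 0.0208, 0.0007], 0.75, [260.0, 131.0])]
oil [([0.7415, 0.2832, 0.002], 0.6, [145.0, 162.0])]
caliper [([0.7706, -0.2894, 0.0037], 0.67, [397.0, 146.0])]
```

View pics/scene0.png

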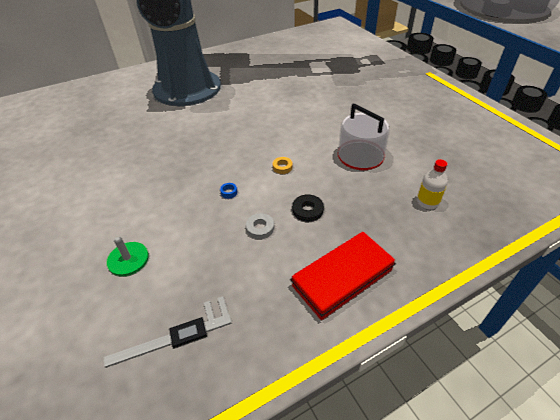

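View pics/top0.png

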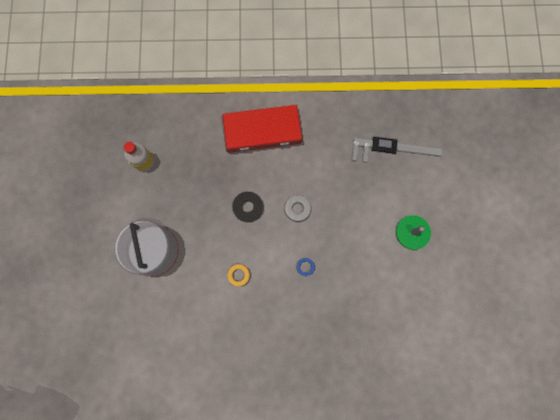

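The scene view shows rings in the middle (black ~307,208, steel ~260,227, brass ~283,165, blue ~229,190), stand at 127,258, cover at 362,140. The top view agrees, with the handle bar running from about (134,226) to (145,266). Next I refine by segmentation.

```bash
cat > seg.py <<'E'
from h import *
def masks(im):
    h=cv2.cvtColor(im,cv2.COLOR_RGB2HSV).astype(int); H,S,V=h[...,0],h[...,1],h[...,2]
    return dict(stand=(H>50)&(H<75)&(S>150),ring_black=(V<70),ring_steel=(V>150)&(S<30),ring_brass=(H>12)&(H<28)&(S>130),ring_blue=(H>100)&(H<130)&(S>110))
def centre(p,t,guess,z,r=30):
    u=proj(p,guess); m=masks(p['image'])[t].astype(np.uint8)
    w=np.zeros_like(m); cv2.circle(w,tuple(int(round(a)) for a in u),r,1,-1); m=m*w
    cs=cv2.findContours(m,cv2.RETR_EXTERNAL,cv2.CHAIN_APPROX_NONE)[0]
    c=max(cs,key=cv2.contourArea); hull=cv2.convexHull(c); 
    pts=np.array([back(p,q[0],z)[:2] for q in c]); 
    hp=np.array([back(p,q[0],z)[:2] for q in hull]).astype(np.float32)*1000
    (x,y),ax,_=cv2.fitEllipse(hp) if len(hp)>5 else cv2.minAreaRect(hp)
    return np.round([x,y,*ax],1)
G=dict(stand=([.576,-.312,.008],.008),ring_black=([.637,.051,.016],.016),ring_steel=([.6305,-.0585,.016],.016),ring_brass=([.489,.073,.016],.016),ring_blue=([.502,-.074,.016],.016))
E
python3 - <<'E'
from seg import *
for n in ['top','scene']:
    p=bot.grab_frame(n)
    for t,(g,z) in G.items(): print(n,t,centre(p,t,g,z))
    if n=='top':
        im=p['image']; V=im.max(2); m=np.zeros(V.shape,np.uint8); m[205:290,110:190]=(V[205:290,110:190]<60)
        c=max(cv2.findContours(m,0,1)[0],key=cv2.contourArea); r=cv2.minAreaRect(c); b=cv2.boxPoints(r)
        P=np.array([back(p,q,.127) for q in b]); print('handle',r,np.round(P,4).tolist(),P.mean(0))
E
```

```text
top stand [ 572.8 -312.1   72.9   74.5]
top ring_black [633.1  49.9  64.9  67.3]
top ring_steel [626.2 -57.4  45.1  52. ]
top ring_brass [484.7  70.4  45.5  46.2]
top ring_blue [500.4 -73.6  36.1  36.7]
handle ((138.00001525878906, 245.5), (44.961788177490234, 7.622387886047363), 78.11134338378906) [[0.5808, 0.2722, 0.127], [0.5837, 0.2579, 0.127], [0.4989, 0.2368, 0.127], [0.4961, 0.2509, 0.127]] [0.53986713 0.25443619 0.127     ]
scene stand [ 577.1 -310.4   74.6   79.5]
scene ring_black [642.1  48.   67.   79.9]
scene ring_steel [625.  -55.8 120.3 161.9]
scene ring_brass [494.2  68.8  48.7  62. ]
scene ring_blue [509.7 -74.1  37.6  51.3]
```

Emit:
apply_moves(
  commands=[-0.607, -0.432, 0, -13, 1, -0.607, -0.432, 0, -13, 1, -0.607, -0.432, 0, -13, 1, -0.607, -0.432, 0, -13, 1, -0.607, -0.432, 0, -13, 1, -0.607, -0.432, 0, -13, 1, -0.607, -0.432, 0, -13, 1, -0.607, -0.432, 0, -13, 1],
  newtons=40,
)

```text
clock: 2.0
position: [0.4062, 0.3093, 0.2229]
tool_rot: [0.0, -0.0, 1.0, 0.0]
contact_force: [1.0, 0.2, 0.8]
width: 0.0872
grip_force: 0.0
```

Emit:
apply_moves(
  commands=[-0.228, -0.259, 0, 0, 1, -0.228, -0.259, 0, 0, 1, -0.228, -0.259, 0, 0, 1, -0.228, -0.259, 0, 0, 1, -0.228, -0.259, 0.1, 0, 1, -0.228, -0.259, 0.1, 0, 1, -0.228, -0.259, 0.1, 0, 1, -0.228, -0.259, 0.1, 0, 1],
)

```text
clock: 2.8
position: [0.6343, 0.0488, 0.12]
tool_rot: [-0.001, 0.001, 1.0, -0.0]
contact_force: [0.2, 0.4, -0.1]
width: 0.087
grip_force: 0.0
```

Emit:
apply_moves(
  commands=[0, 0, 0, 0, 1, 0, 0, 0, 0, 1],
)

```text
clock: 3.0
position: [0.6325, 0.0517, 0.1221]
tool_rot: [-0.001, 0.0, 1.0, 0.0]
contact_force: [0.0, 0.2, 0.8]
width: 0.0868
grip_force: 0.0
```

Run:
```python
from seg import *
print(bot.sense()['position'])
for n in ['scene','top']:
    p=bot.grab_frame(n); save(p,n+'1'); 
    for t in ['ring_black','stand']:print(t,[(np.round(r['position'],4).tolist(),round(r['conf'],2)) for r in bot.mark_of(t,p)[:2]])
```

```text
[0.6325484  0.05172573 0.12210014]
ring_black [([0.6361, 0.0488, -0.0013], 0.79)]
stand [([0.5735, -0.3122, -0.0002], 0.74)]
ring_black []
stand [([0.5733, -0.3106, -0.0004], 0.7)]
```

View pics/scene1.png

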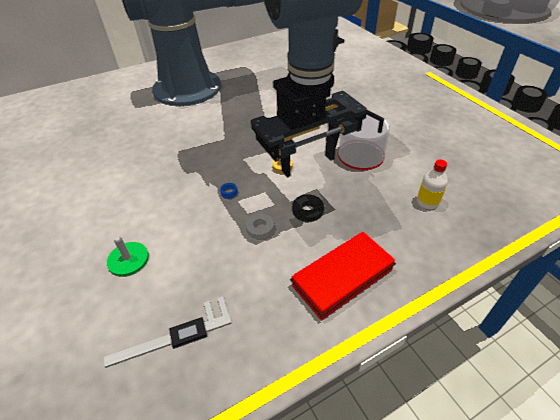

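The gripper hovers over the black ring (308,208) with fingers straddling along y. Now I descend.

Emit:
apply_moves(
  commands=[-0.001, 0, 0.05, 0, 1, -0.001, 0, 0.09, 0, 1, -0.001, 0, 0.11, 0, 1, -0.001, 0, 0.118, 0, 1, -0.001, 0, 0.118, 0, 1, -0.001, 0, 0.118, 0, -1, -0.001, 0, 0.118, 0, -1, -0.001, 0, 0.118, 0, -1],
)

```text
clock: 4.1
position: [0.6351, 0.0518, 0.0062]
tool_rot: [0.001, -0.0, 1.0, -0.0]
contact_force: [0.1, -0.1, -0.5]
width: 0.0705
grip_force: 0.0
```

Emit:
apply_moves(
  commands=[0, 0, 0, 0, -1, 0, 0, 0, 0, -1, 0, 0, 0, 0, -1, 0, 0, 0, 0, -1],
)

```text
clock: 4.5
position: [0.6349, 0.0518, 0.0059]
tool_rot: [0.001, 0.0, 1.0, -0.0]
contact_force: [0.1, -0.6, 5.5]
width: 0.0662
grip_force: 40.0
```

Emit:
apply_moves(
  commands=[0, 0, -0.02, 0, -1, 0, 0, -0.06, 0, -1, 0, 0, -0.1, 0, -1, 0.008, -0.05, -0.1, 0, -1, 0.016, -0.1, -0.1, 0, -1, 0.025, -0.145, -0.1, 0, -1, 0.033, -0.19, -0.1, 0, -1, 0.04, -0.235, -0.1, 0, -1],
)

```text
clock: 5.3
position: [0.5925, -0.1845, 0.1039]
tool_rot: [-0.001, -0.0, 1.0, 0.001]
contact_force: [1.0, 0.8, -2.7]
width: 0.0662
grip_force: 40.0
```

Emit:
apply_moves(
  commands=[0.008, -0.045, 0, 0, -1, 0.015, -0.085, 0, 0, -1, 0.021, -0.115, 0, 0, -1, 0.021, -0.1275, 0, 0, -1, 0.021, -0.1275, 0, 0, -1, 0.021, -0.1275, 0, 0, -1, 0.021, -0.1275, 0, 0, -1],
)

```text
clock: 6.0
position: [0.573, -0.3083, 0.1042]
tool_rot: [-0.001, -0.001, 1.0, 0.001]
contact_force: [-0.4, -0.4, -3.4]
width: 0.0665
grip_force: 40.0
```

Run:
```python
from seg import *
print(bot.sense()['position'],bot.sense()['contact_force'])
p=bot.grab_frame('scene'); im=p['image'][170:310,60:240,::-1]; cv2.imwrite('pics/s2.png',cv2.resize(im,None,fx=4,fy=4))
q=bot.grab_frame('top')
for t in ['ring_black','stand']:
  for a in (p,q): print(t,[(np.round(r['position'],4).tolist(),round(r['conf'],2)) for r in bot.mark_of(t,a)[:2]])
```

```text
[ 0.57296169 -0.30828508  0.10417034] [-0.3838546  -0.35706029 -3.42468747]
ring_black [([0.5738, -0.311, 0.0986], 0.87)]
ring_black [([0.5798, -0.3061, 0.098], 0.53)]
stand [([0.5756, -0.3137, -0.0028], 0.78)]
stand [([0.5729, -0.3124, 0.0017], 0.45)]
```

View pics/s2.png

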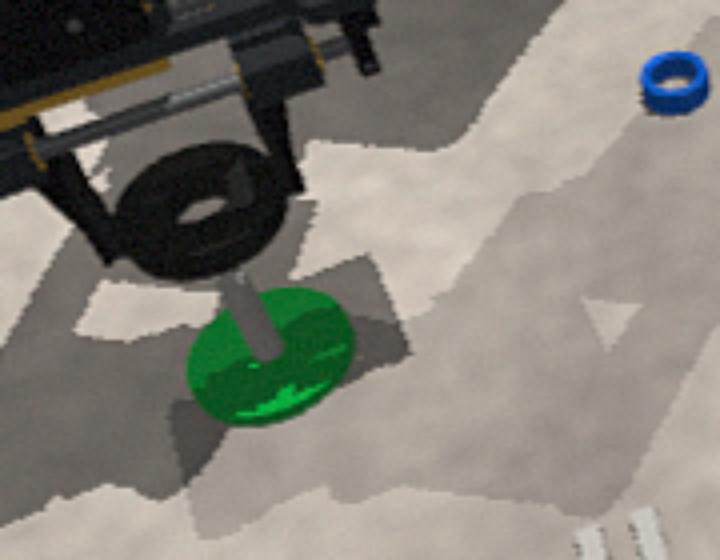

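The black ring hangs level at crop (205,210), just above the post tip, laterally close; small y correction and down.

Emit:
apply_moves(
  commands=[0, -0.003, 0.01, 0, -1, 0, -0.003, 0.025, 0, -1, 0, -0.003, 0.045, 0, -1, 0, -0.003, 0.065, 0, -1, 0, -0.003, 0.08, 0, -1, 0, -0.003, 0.087, 0, -1, 0, -0.003, 0.09, 0, -1, 0, -0.003, 0.09, 0, -1],
)

```text
clock: 7.1
position: [0.5731, -0.3138, 0.0147]
tool_rot: [0.0, -0.0, 1.0, -0.0]
contact_force: [0.0, 0.0, -2.8]
width: 0.0665
grip_force: 40.0
```

Emit:
apply_moves(
  commands=[0, 0, 0.001, 0, -1, 0, 0, 0.001, 0, -1],
)

```text
clock: 7.3
position: [0.5736, -0.3141, 0.014]
tool_rot: [0.001, -0.0, 1.0, -0.001]
contact_force: [-0.5, 0.3, -2.7]
width: 0.0661
grip_force: 40.0
```

Emit:
apply_moves(
  commands=[0, 0, 0.001, 0, -1, 0, 0, 0.001, 0, -1],
)

```text
clock: 7.5
position: [0.5736, -0.3141, 0.0139]
tool_rot: [0.001, -0.0, 1.0, -0.001]
contact_force: [-0.7, 0.6, 5.1]
width: 0.0662
grip_force: 40.0
```

Emit:
apply_moves(
  commands=[0, 0, 0.001, 0, -1, 0, 0, 0.001, 0, -1],
)

```text
clock: 7.7
position: [0.5736, -0.3142, 0.0139]
tool_rot: [0.001, -0.0, 1.0, -0.001]
contact_force: [-2.8, 1.4, 9.0]
width: 0.0666
grip_force: 40.0
```

Emit:
apply_moves(
  commands=[0, 0, -0.001, 0, 1, 0, 0, -0.001, 0, 1, 0, 0, -0.001, 0, 1, 0, 0, -0.001, 0, 1, 0, 0, -0.02, 0, 1, 0, 0, -0.06, 0, 1, 0, 0, -0.1, 0, 1, 0, 0, -0.1, 0, 1],
)

```text
clock: 8.5
position: [0.5767, -0.3164, 0.1174]
tool_rot: [0.005, -0.0, 1.0, -0.004]
contact_force: [1.1, -0.9, 0.7]
width: 0.0871
grip_force: 0.0
```

Emit:
apply_moves(
  commands=[-0.011, 0.05, 0, 0, 1, -0.022, 0.1, 0, 0, 1, -0.032, 0.145, 0, 0, 1, -0.042, 0.19, 0, 0, 1, -0.05, 0.23, 0, 0, 1, -0.055, 0.2565, 0, 0, 1, -0.055, 0.2565, 0, 0, 1, -0.055, 0.2565, 0, 0, 1],
)

```text
clock: 9.3
position: [0.6277, -0.0567, 0.1108]
tool_rot: [-0.001, -0.001, 1.0, -0.0]
contact_force: [-0.1, -0.1, 0.5]
width: 0.0868
grip_force: 0.0
```

Run:
```python
from seg import *
print(bot.sense()['position'],bot.sense()['contact_force'])
p=bot.grab_frame('scene'); q=bot.grab_frame('top')
for t in ['ring_black','stand','ring_steel','ring_brass','ring_blue']:
  for a in (p,q): print(t,[(np.round(r['position'],4).tolist(),round(r['conf'],2)) for r in bot.mark_of(t,a)[:2]])
```

```text
[ 0.62767719 -0.05668445  0.11075789] [-0.05978582 -0.14785669  0.48622507]
ring_black [([0.5737, -0.3178, 0.0098], 0.92)]
ring_black [([0.573, -0.3119, 0.0077], 0.77)]
stand [([0.5735, -0.3115, -0.0007], 0.69)]
stand [([0.575, -0.3138, 0.0019], 0.52)]
ring_steel [([0.6315, -0.0584, -0.0046], 0.8), ([0.7438, 0.2869, -0.0001], 0.35)]
ring_steel []
ring_brass [([0.4925, 0.0726, 0.0009], 0.63)]
ring_brass [([0.7679, -0.2891, 0.002], 0.72), ([0.5758, -0.3138, 0.0042], 0.44)]
ring_blue [([0.5058, -0.0761, -0.0046], 0.54)]
ring_blue []
```

Emit:
apply_moves(
  commands=[-0.002, -0.001, 0.04, 0, 1, -0.002, -0.001, 0.08, 0, 1, -0.002, -0.001, 0.098, 0, 1, -0.002, -0.001, 0.105, 0, 1, -0.002, -0.001, 0.105, 0, 1, -0.002, -0.001, 0.105, 0, -1, -0.002, -0.001, 0.105, 0, -1, -0.002, -0.001, 0.105, 0, -1],
)

```text
clock: 10.7
position: [0.631, -0.0584, 0.008]
tool_rot: [0.001, -0.0, 1.0, -0.0]
contact_force: [-0.0, -0.4, -0.3]
width: 0.0706
grip_force: 0.0
```

Emit:
apply_moves(
  commands=[0, 0, 0, 0, -1, 0, 0, 0, 0, -1, 0, 0, 0, 0, -1, 0, 0, 0, 0, -1, 0, 0, 0, 0, -1, 0, 0, 0, 0, -1],
)

```text
clock: 11.3
position: [0.6304, -0.0583, 0.0073]
tool_rot: [0.0, -0.0, 1.0, -0.0]
contact_force: [0.1, -0.3, 5.2]
width: 0.0566
grip_force: 40.0
```

Emit:
apply_moves(
  commands=[0, 0, -0.02, 0, -1, 0, 0, -0.06, 0, -1, 0, 0, -0.1, 0, -1, 0.01, -0.045, -0.1, 0, -1, 0.02, -0.09, -0.1, 0, -1, 0.03, -0.135, -0.1, 0, -1, 0.04, -0.18, -0.1, 0, -1, 0.05, -0.22, -0.1, 0, -1],
)

```text
clock: 12.1
position: [0.5789, -0.28, 0.1056]
tool_rot: [-0.001, 0.0, 1.0, 0.0]
contact_force: [-0.0, 0.3, -2.0]
width: 0.0567
grip_force: 40.0
```

Emit:
apply_moves(
  commands=[0.006, -0.025, 0, 0, -1, 0.006, -0.034, 0, 0, -1, 0.006, -0.034, 0, 0, -1, 0.006, -0.034, 0, 0, -1, 0.006, -0.034, 0, 0, -1],
)

```text
clock: 12.6
position: [0.5741, -0.31, 0.1062]
tool_rot: [-0.001, -0.001, 1.0, 0.001]
contact_force: [-1.0, 0.6, -1.6]
width: 0.0565
grip_force: 40.0
```

Emit:
apply_moves(
  commands=[0, -0.002, 0.01, 0, -1, 0, -0.002, 0.025, 0, -1, 0, -0.002, 0.045, 0, -1, 0, -0.002, 0.06, 0, -1, 0, -0.002, 0.07, 0, -1, 0, -0.002, 0.074, 0, -1, 0, -0.002, 0.0755, 0, -1, 0, -0.002, 0.0755, 0, -1],
)

```text
clock: 13.4
position: [0.5741, -0.3141, 0.0314]
tool_rot: [0.0, -0.0, 1.0, -0.0]
contact_force: [0.5, -0.6, -2.2]
width: 0.0566
grip_force: 40.0
```

Emit:
apply_moves(
  commands=[0, 0, 0.001, 0, -1, 0, 0, 0.001, 0, -1],
)

```text
clock: 13.6
position: [0.5744, -0.3143, 0.0313]
tool_rot: [0.0, -0.0, 1.0, -0.0]
contact_force: [-2.5, 1.8, 4.3]
width: 0.0565
grip_force: 40.0
```

Emit:
apply_moves(
  commands=[0, 0, 0, 0, 1, 0, 0, 0, 0, 1, 0, 0, 0, 0, 1, 0, 0, 0, 0, 1, 0, 0, -0.02, 0, 1, 0, 0, -0.05, 0, 1, 0, 0, -0.08, 0, 1, 0, 0, -0.08, 0, 1],
)

```text
clock: 14.4
position: [0.5769, -0.3164, 0.1145]
tool_rot: [0.004, -0.0, 1.0, -0.003]
contact_force: [1.2, -0.5, 0.2]
width: 0.0873
grip_force: 0.0
```

Emit:
apply_moves(
  commands=[0.011, 0.048, 0, 0, 1, 0.022, 0.096, 0, 0, 1, 0.033, 0.144, 0, 0, 1, 0.044, 0.192, 0, 0, 1, 0.055, 0.24, 0, 0, 1, 0.066, 0.288, 0, 0, 1, 0.077, 0.336, 0, 0, 1, 0.086, 0.384, 0, 0, 1],
)

```text
clock: 15.2
position: [0.4867, 0.0715, 0.1094]
tool_rot: [-0.001, 0.0, 1.0, 0.0]
contact_force: [0.3, 0.6, 0.1]
width: 0.0871
grip_force: 0.0
```

Emit:
apply_moves(
  commands=[0, 0, 0, 0, 1, 0, 0, 0, 0, 1],
)

```text
clock: 15.4
position: [0.4875, 0.0709, 0.1096]
tool_rot: [-0.0, -0.002, 1.0, -0.0]
contact_force: [0.5, 0.3, 0.4]
width: 0.0872
grip_force: 0.0
```

Run:
```python
from seg import *
print(bot.sense()['position'],bot.sense()['contact_force'])
p=bot.grab_frame('scene'); q=bot.grab_frame('top'); im=p['image'][130:310,60:320,::-1]; cv2.imwrite('pics/s3.png',cv2.resize(im,None,fx=3,fy=3))
for t in ['ring_steel','ring_brass','ring_blue']:
  for a in (p,q): print(t,[(np.round(r['position'],4).tolist(),round(r['conf'],2)) for r in bot.mark_of(t,a)[:2]])
```

```text
[0.48753557 0.07091432 0.10956423] [0.5286548  0.26327311 0.44145672]
ring_steel [([0.5763, -0.3145, 0.018], 0.83)]
ring_steel [([0.575, -0.313, 0.0241], 0.71)]
ring_brass [([0.4914, 0.0719, 0.0002], 0.67), ([0.5798, -0.3154, 0.0223], 0.3)]
ring_brass []
ring_blue [([0.5071, -0.0757, -0.0013], 0.54)]
ring_blue [([0.5063, -0.0757, 0.0031], 0.57), ([0.8121, 0.0197, 0.0017], 0.35)]
```

View pics/s3.png

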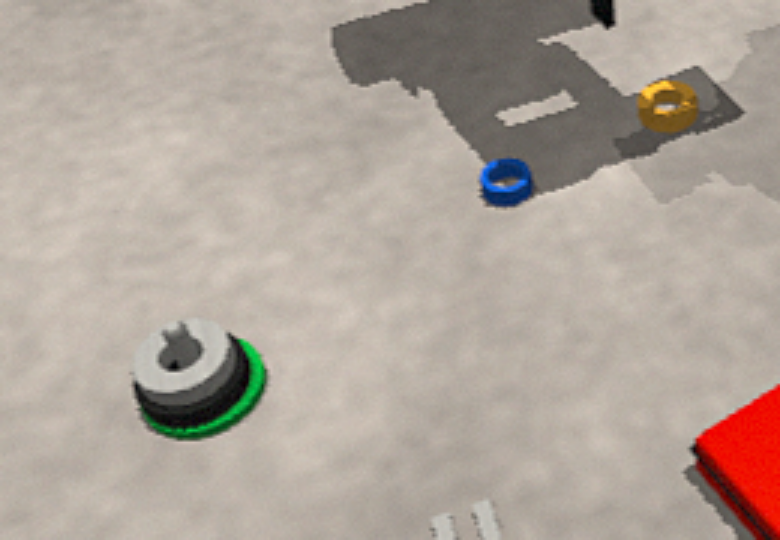

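The crop shows the black and steel rings lying flat on the stand (crop 190,380), and the brass (668,105) and blue (506,182) still free. Brass next.

Emit:
apply_moves(
  commands=[-0.002, 0.001, 0.04, 0, 1, -0.002, 0.001, 0.08, 0, 1, -0.002, 0.001, 0.097, 0, 1, -0.002, 0.001, 0.104, 0, 1, -0.002, 0.001, 0.104, 0, 1, -0.002, 0.001, 0.104, 0, -1, -0.002, 0.001, 0.104, 0, -1, -0.002, 0.001, 0.104, 0, -1],
)

```text
clock: 16.6
position: [0.4908, 0.0708, 0.0071]
tool_rot: [0.001, -0.0, 1.0, -0.0]
contact_force: [0.4, 0.1, 0.0]
width: 0.0704
grip_force: 0.0
```

Emit:
apply_moves(
  commands=[0, 0, 0, 0, -1, 0, 0, 0, 0, -1, 0, 0, 0, 0, -1, 0, 0, 0, 0, -1, 0, 0, 0, 0, -1, 0, 0, 0, 0, -1, 0, 0, 0, 0, -1],
)

```text
clock: 17.3
position: [0.4901, 0.0709, 0.0063]
tool_rot: [0.0, 0.0, 1.0, 0.0]
contact_force: [-0.1, 1.2, 5.2]
width: 0.046
grip_force: 40.0
```

Emit:
apply_moves(
  commands=[0, 0, -0.02, 0, -1, 0, 0, -0.06, 0, -1, 0, 0, -0.1, 0, -1, -0.01, -0.045, -0.1, 0, -1, -0.02, -0.09, -0.1, 0, -1, -0.03, -0.135, -0.1, 0, -1, -0.04, -0.18, -0.1, 0, -1, -0.05, -0.225, -0.1, 0, -1],
)

```text
clock: 18.1
position: [0.5394, -0.1559, 0.1053]
tool_rot: [-0.001, -0.0, 1.0, 0.0]
contact_force: [0.0, -0.1, -2.8]
width: 0.0462
grip_force: 40.0
```

Emit:
apply_moves(
  commands=[-0.01, -0.045, 0, 0, -1, -0.02, -0.09, 0, 0, -1, -0.029, -0.13, 0, 0, -1, -0.0345, -0.15, 0, 0, -1, -0.0345, -0.159, 0, 0, -1, -0.0345, -0.159, 0, 0, -1, -0.0345, -0.159, 0, 0, -1, -0.0345, -0.159, 0, 0, -1],
)

```text
clock: 18.9
position: [0.5738, -0.3111, 0.1057]
tool_rot: [-0.001, -0.001, 1.0, 0.001]
contact_force: [0.5, -0.2, -2.2]
width: 0.0462
grip_force: 40.0
```

Emit:
apply_moves(
  commands=[0, -0.002, 0.01, 0, -1, 0, -0.002, 0.025, 0, -1, 0, -0.002, 0.04, 0, -1, 0, -0.002, 0.05, 0, -1, 0, -0.002, 0.056, 0, -1, 0, -0.002, 0.059, 0, -1, 0, -0.002, 0.0595, 0, -1, 0, -0.002, 0.0595, 0, -1],
)

```text
clock: 19.7
position: [0.5749, -0.3155, 0.0468]
tool_rot: [0.0, -0.0, 1.0, -0.0]
contact_force: [-1.1, -0.6, -0.6]
width: 0.0464
grip_force: 40.0
```

Emit:
apply_moves(
  commands=[0, 0, 0.001, 0, -1, 0, 0, 0.001, 0, -1],
)

```text
clock: 19.9
position: [0.575, -0.3156, 0.0464]
tool_rot: [0.001, 0.0, 1.0, -0.0]
contact_force: [-0.4, 0.0, 2.4]
width: 0.0459
grip_force: 40.0
```

Emit:
apply_moves(
  commands=[0, 0, 0, 0, 1, 0, 0, 0, 0, 1, 0, 0, 0, 0, 1, 0, 0, 0, 0, 1, 0, 0, 0, 0, 1, 0, 0, -0.02, 0, 1, 0, 0, -0.045, 0, 1, 0, 0, -0.065, 0, 1],
)

```text
clock: 20.7
position: [0.5747, -0.3153, 0.1114]
tool_rot: [0.0, -0.0, 1.0, -0.0]
contact_force: [0.3, 0.4, 0.1]
width: 0.0865
grip_force: 0.0
```

Emit:
apply_moves(
  commands=[0.014, 0.046, 0, 0, 1, 0.028, 0.092, 0, 0, 1, 0.042, 0.138, 0, 0, 1, 0.056, 0.184, 0, 0, 1, 0.07, 0.225, 0, 0, 1, 0.07, 0.24, 0, 0, 1, 0.07, 0.24, 0, 0, 1, 0.07, 0.24, 0, 0, 1],
)

```text
clock: 21.5
position: [0.5062, -0.0763, 0.1109]
tool_rot: [0.001, -0.0, 1.0, -0.001]
contact_force: [0.5, -0.3, -0.0]
width: 0.0872
grip_force: 0.0
```

Run:
```python
from seg import *
print(bot.sense()['position'],bot.sense()['contact_force'])
p=bot.grab_frame('scene'); q=bot.grab_frame('top')
for t in ['ring_brass','ring_blue']:
  for a in (p,q): print(t,[(np.round(r['position'],4).tolist(),round(r['conf'],2)) for r in bot.mark_of(t,a)[:2]])
```

```text
[ 0.50616795 -0.07625918  0.11089157] [ 0.48833802 -0.33969118 -0.02365955]
ring_brass [([0.572, -0.3129, 0.043], 0.89)]
ring_brass [([0.5743, -0.3144, 0.0396], 0.69), ([0.5768, -0.3121, 0.0013], 0.68)]
ring_blue [([0.5055, -0.0708, -0.0035], 0.66), ([0.5773, -0.3145, 0.0212], 0.15)]
ring_blue [([0.7427, 0.2866, 0.0019], 0.27)]
```

Emit:
apply_moves(
  commands=[0.001, 0.001, 0.04, 0, 1, 0.001, 0.001, 0.08, 0, 1, 0.001, 0.001, 0.097, 0, 1, 0.001, 0.001, 0.105, 0, 1, 0.001, 0.001, 0.105, 0, 1, 0.001, 0.001, 0.105, 0, -1, 0.001, 0.001, 0.105, 0, -1, 0.001, 0.001, 0.105, 0, -1],
  newtons=30,
)

```text
clock: 22.6
position: [0.5043, -0.0745, 0.0066]
tool_rot: [0.001, -0.0, 1.0, -0.0]
contact_force: [0.4, 0.1, 0.5]
width: 0.0704
grip_force: 0.0
```

Emit:
apply_moves(
  commands=[0, 0, 0, 0, -1, 0, 0, 0, 0, -1, 0, 0, 0, 0, -1, 0, 0, 0, 0, -1, 0, 0, 0, 0, -1, 0, 0, 0, 0, -1, 0, 0, 0, 0, -1, 0, 0, 0, 0, -1],
)

```text
clock: 23.4
position: [0.5035, -0.0741, 0.0056]
tool_rot: [-0.0, -0.0, 1.0, 0.0]
contact_force: [-0.3, 0.1, 2.8]
width: 0.0371
grip_force: 30.0
```

Target (0.5745, -0.313): tx −0.0705, ty −0.2385.

Emit:
apply_moves(
  commands=[0, 0, -0.02, 0, -1, 0, 0, -0.06, 0, -1, 0, 0, -0.1, 0, -1, -0.014, -0.045, -0.1, 0, -1, -0.028, -0.09, -0.1, 0, -1, -0.042, -0.135, -0.1, 0, -1, -0.056, -0.18, -0.1, 0, -1, -0.0705, -0.22, -0.1, 0, -1],
)

```text
clock: 24.2
position: [0.574, -0.2965, 0.1052]
tool_rot: [-0.0, 0.0, 1.0, -0.0]
contact_force: [-0.3, -0.0, -0.3]
width: 0.037
grip_force: 30.0
```

Emit:
apply_moves(
  commands=[0, -0.0185, 0, 0, -1, 0, -0.0185, 0, 0, -1, 0, -0.0185, 0, 0, -1, 0, -0.0185, 0, 0, -1],
)

```text
clock: 24.6
position: [0.573, -0.3102, 0.105]
tool_rot: [-0.001, -0.001, 1.0, 0.001]
contact_force: [-0.1, 0.0, -0.4]
width: 0.037
grip_force: 30.0
```

Run:
```python
from seg import *
print(bot.sense()['position'],bot.sense()['contact_force'])
p=bot.grab_frame('scene'); q=bot.grab_frame('top'); im=p['image'][170:310,60:240,::-1]; cv2.imwrite('pics/s4.png',cv2.resize(im,None,fx=4,fy=4))
for t in ['ring_blue']:
  for a in (p,q): print(t,[(np.round(r['position'],4).tolist(),round(r['conf'],2)) for r in bot.mark_of(t,a)[:2]])
```

```text
[ 0.57295499 -0.31018764  0.10499789] [-0.14950853  0.02839097 -0.37956394]
ring_blue [([0.573, -0.3144, 0.0963], 0.56)]
ring_blue []
```

View pics/s4.png

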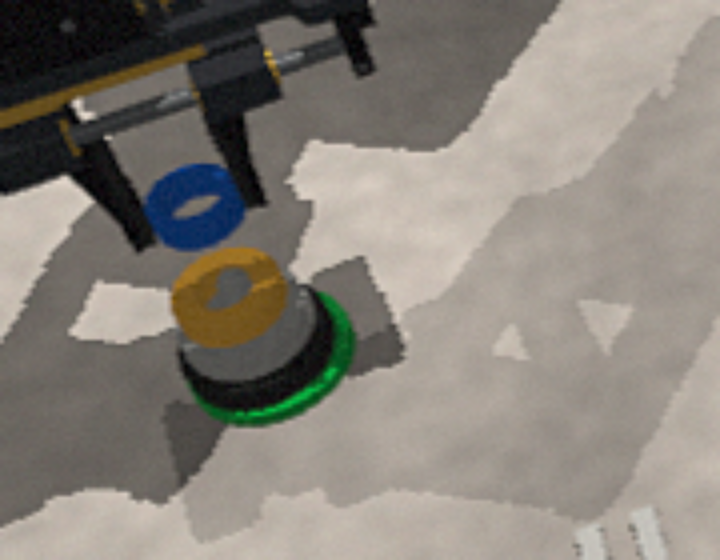

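The blue ring is gripped at crop (195,205), above the brass top of the three-ring stack; all aligned.

Emit:
apply_moves(
  commands=[0, -0.001, 0.01, 0, -1, 0, -0.001, 0.02, 0, -1, 0, -0.001, 0.03, 0, -1, 0, -0.001, 0.037, 0, -1, 0, -0.001, 0.041, 0, -1, 0, -0.001, 0.043, 0, -1, 0, -0.001, 0.043, 0, -1, 0, -0.001, 0.043, 0, -1],
)

```text
clock: 25.6
position: [0.5743, -0.3139, 0.0628]
tool_rot: [0.0, -0.0, 1.0, -0.0]
contact_force: [0.7, 0.1, -0.6]
width: 0.0369
grip_force: 30.0
```

Emit:
apply_moves(
  commands=[0, 0, 0.001, 0, -1, 0, 0, 0.001, 0, -1],
)

```text
clock: 25.8
position: [0.5741, -0.3137, 0.0618]
tool_rot: [0.0, -0.0, 1.0, -0.0]
contact_force: [0.3, -0.1, -0.1]
width: 0.0372
grip_force: 30.0
```

Emit:
apply_moves(
  commands=[0, 0, 0.001, 0, -1, 0, 0, 0.001, 0, -1],
)

```text
clock: 26.0
position: [0.5742, -0.3138, 0.0616]
tool_rot: [0.0, -0.0, 1.0, -0.0]
contact_force: [-1.2, 1.0, 4.7]
width: 0.037
grip_force: 30.0
```

Emit:
apply_moves(
  commands=[0, 0, 0, 0, 1, 0, 0, 0, 0, 1, 0, 0, 0, 0, 1, 0, 0, 0, 0, 1, 0, 0, 0, 0, 1, 0, 0, -0.03, 0, 1, 0, 0, -0.08, 0, 1, 0, 0, -0.13, 0, 1],
)

```text
clock: 26.8
position: [0.5733, -0.3132, 0.1907]
tool_rot: [-0.001, -0.0, 1.0, 0.001]
contact_force: [0.9, -0.9, 0.7]
width: 0.0852
grip_force: 0.0
```

Emit:
apply_moves(
  commands=[0.033, 0.57, 0, 0, 1, 0.033, 0.57, 0, 0, 1, 0.033, 0.57, 0, 0, 1, 0.033, 0.57, 0, 0, 1, 0.033, 0.57, 0, 0, 1, 0.033, 0.57, 0, 0, 1, 0.033, 0.57, 0, 0, 1, 0.033, 0.57, 0, 0, 1],
)

```text
clock: 27.6
position: [0.5505, 0.0876, 0.1906]
tool_rot: [0.0, 0.0, 1.0, -0.0]
contact_force: [0.7, -0.4, 0.2]
width: 0.0866
grip_force: 0.0
```

Run:
```python
from seg import *
print(bot.sense()['position'],bot.sense()['contact_force'])
p=bot.grab_frame('scene'); q=bot.grab_frame('top'); im=p['image'][170:310,60:240,::-1]; cv2.imwrite('pics/s5.png',cv2.resize(im,None,fx=4,fy=4))
for t in ['ring_blue','cover','ring_brass']:
  for a in (p,q): print(t,[(np.round(r['position'],4).tolist(),round(r['conf'],2)) for r in bot.mark_of(t,a)[:2]])
```

```text
[0.55051577 0.08756481 0.19063933] [ 0.67178965 -0.39982261  0.17222165]
ring_blue [([0.5756, -0.3182, 0.0513], 0.9)]
ring_blue [([0.573, -0.3147, 0.0556], 0.47), ([0.7439, 0.2847, 0.0026], 0.34)]
cover [([0.5736, -0.3152, 0.0214], 0.59), ([0.5419, 0.259, -0.0024], 0.56)]
cover [([0.5431, 0.2601, 0.0022], 0.88)]
ring_brass [([0.572, -0.3135, 0.0379], 0.82), ([0.5787, -0.3168, 0.0204], 0.6)]
ring_brass [([0.575, -0.3137, 0.0372], 0.52)]
```

View pics/s5.png

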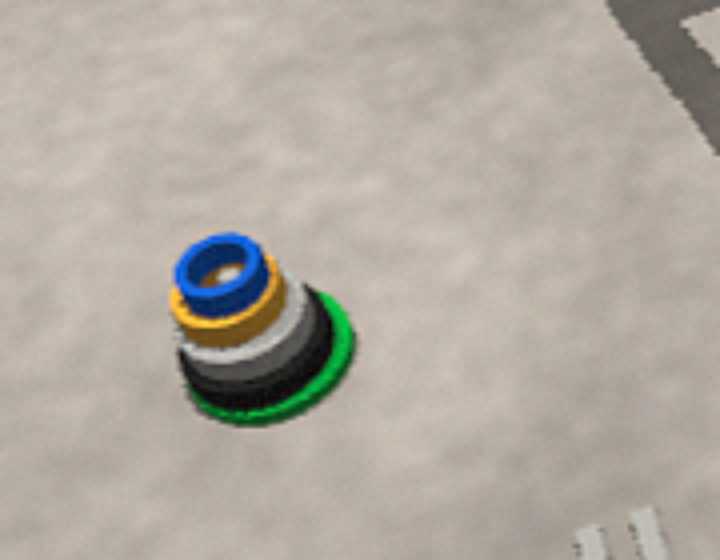

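The four rings sit flat and concentric on the stand in the right order (blue top at crop 220,270). Now the cover.

Emit:
apply_moves(
  commands=[0.0085, 0.05, 0, -8, 1, 0.0085, 0.1, 0, -14, 1, 0.0085, 0.14, 0, -14, 1, 0.0085, 0.171, 0, -14, 1, 0.0085, 0.171, 0, -14, 1, 0.0085, 0.171, 0, -14, 1, 0.0085, 0.171, 0, -14, 1],
)

```text
clock: 28.7
position: [0.5427, 0.2548, 0.1904]
tool_rot: [-0.0, -0.121, 0.993, -0.0]
contact_force: [-0.2, -0.8, 0.0]
width: 0.0866
grip_force: 0.0
```

Run:
```python
from seg import *
print(bot.sense()['position'],bot.sense()['tool_rot'])
p=bot.grab_frame('scene'); im=p['image'][60:200,270:450,::-1]; cv2.imwrite('pics/s6.png',cv2.resize(im,None,fx=4,fy=4))
# handle bar ends from corner geometry, scene camera
for c,a in [((.542,.258),14)]:
    d=np.array([np.cos(np.radians(a)),np.sin(np.radians(a))])
    for s in (-.04,0,.04): print(((proj(p,[c[0]+s*d[0],c[1]+s*d[1],.122])-[270,60])*4).round())
```

```text
[0.54267421 0.25478565 0.19036063] [-3.32262143e-04 -1.20832434e-01  9.92672811e-01 -3.21954001e-04]
[326. 182.]
[381. 209.]
[439. 238.]
```

View pics/s6.png

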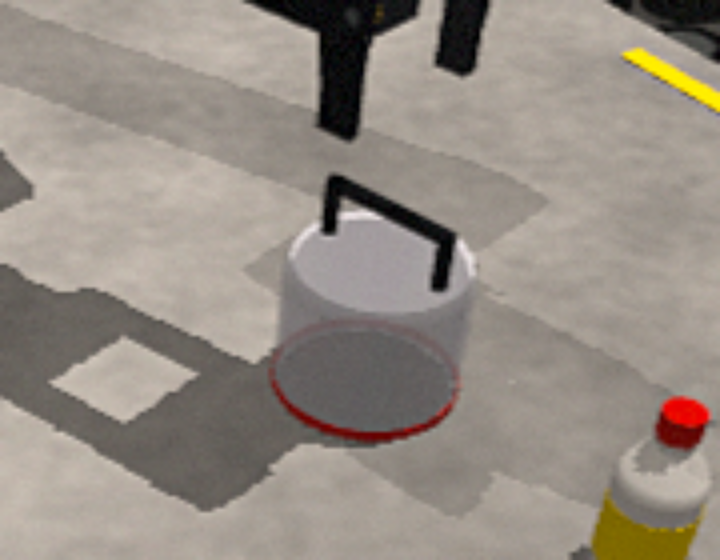

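The open fingers straddle the handle bar, whose ends are at crop (333,182) and (445,240), matching my estimate to about 3 mm in y.

Emit:
apply_moves(
  commands=[-0.001, 0.004, 0.03, 0, 1, -0.001, 0.004, 0.06, 0, 1, -0.001, 0.004, 0.08, 0, 1, -0.001, 0.004, 0.086, 0, 1, -0.001, 0.004, 0.086, 0, 0, -0.001, 0.004, 0.086, 0, 0, -0.001, 0.004, 0.086, 0, 0, -0.001, 0.004, 0.086, 0, -0.5],
  newtons=50,
)

```text
clock: 29.55
position: [0.5431, 0.2609, 0.1058]
tool_rot: [0.001, -0.122, 0.993, 0.0]
contact_force: [-0.3, -0.9, -0.8]
width: 0.0629
grip_force: 0.0
```

Emit:
apply_moves(
  commands=[0, 0, 0, 0, -0.5, 0, 0, 0, 0, -0.5, 0, 0, 0, 0, -0.6, 0, 0, 0, 0, -0.7, 0, 0, 0, 0, -0.8, 0, 0, 0, 0, -1, 0, 0, 0, 0, -1, 0, 0, 0, 0, -1],
)

```text
clock: 30.35
position: [0.5424, 0.2606, 0.1045]
tool_rot: [-0.0, -0.122, 0.993, -0.0]
contact_force: [0.8, -0.9, -0.8]
width: 0.0085
grip_force: 50.0
```

Emit:
apply_moves(
  commands=[0, 0, 0, 0, -1, 0, 0, 0, 0, -1, 0, 0, 0, 0, -1, 0, 0, 0, 0, -1],
)

```text
clock: 30.75
position: [0.5424, 0.2607, 0.1045]
tool_rot: [-0.0, -0.122, 0.993, -0.0]
contact_force: [0.4, -0.7, -0.5]
width: 0.0085
grip_force: 50.0
```

Emit:
apply_moves(
  commands=[0, 0, -0.01, 0, -1, 0, 0, -0.03, 0, -1, 0, 0, -0.06, 0, -1, 0, 0, -0.09, 0, -1, 0, 0, -0.11, 0, -1, 0, 0, -0.12, 0, -1, 0, 0, -0.12, 0, -1],
)

```text
clock: 31.45
position: [0.5429, 0.2612, 0.2262]
tool_rot: [0.001, -0.122, 0.993, 0.0]
contact_force: [-0.5, 1.0, -3.8]
width: 0.0082
grip_force: 50.0
```

Emit:
apply_moves(
  commands=[0.002, -0.01, 0, 0, -1, 0.006, -0.03, 0, 0, -1, 0.012, -0.06, 0, 0, -1, 0.02, -0.1, 0, 0, -1, 0.028, -0.14, 0, 0, -1, 0.036, -0.18, 0, 0, -1, 0.044, -0.22, 0, 0, -1, 0.051, -0.26, 0, 0, -1],
)

```text
clock: 32.25
position: [0.554, -0.0058, 0.2227]
tool_rot: [-0.002, -0.122, 0.993, 0.001]
contact_force: [0.0, 0.2, -3.1]
width: 0.0086
grip_force: 50.0
```

Emit:
apply_moves(
  commands=[0.008, -0.04, 0, 0, -1, 0.016, -0.08, 0, 0, -1, 0.024, -0.12, 0, 0, -1, 0.032, -0.16, 0, 0, -1, 0.04, -0.2, 0, 0, -1, 0.047, -0.24, 0, 0, -1, 0.053, -0.27, 0, 0, -1, 0.056, -0.29, 0, 0, -1],
)

```text
clock: 33.05
position: [0.57, -0.3014, 0.2224]
tool_rot: [-0.002, -0.121, 0.993, 0.001]
contact_force: [0.3, 0.7, -2.2]
width: 0.0085
grip_force: 50.0
```

Emit:
apply_moves(
  commands=[0.001, -0.008, 0, 0, -1, 0.001, -0.0145, 0, 0, -1, 0.001, -0.0145, 0, 0, -1, 0.001, -0.0145, 0, 0, -1, 0.001, -0.0145, 0, 0, -1],
)

```text
clock: 33.55
position: [0.5742, -0.3115, 0.2247]
tool_rot: [-0.0, -0.123, 0.992, 0.0]
contact_force: [-0.6, -0.0, -3.0]
width: 0.0088
grip_force: 50.0
```

Run:
```python
from seg import *
print(bot.sense()['position'],bot.sense()['contact_force'],bot.sense()['ft_torque'])
p=bot.grab_frame('scene'); q=bot.grab_frame('top'); im=p['image'][130:310,30:270,::-1]; cv2.imwrite('pics/s7.png',cv2.resize(im,None,fx=3,fy=3))
for t in ['cover','stand']:
  for a in (p,q): print(t,[(np.round(r['position'],4).tolist(),round(r['conf'],2)) for r in bot.mark_of(t,a)[:2]])
```

```text
[ 0.57424915 -0.31150446  0.22465529] [-0.55867708 -0.00669684 -2.97566886] [ 0.02425733  0.01520858 -0.03216373]
cover [([0.5734, -0.3123, 0.115], 0.8), ([0.5801, -0.3169, 0.021], 0.53)]
cover [([0.5753, -0.313, 0.1234], 0.88), ([0.5777, -0.3104, 0.0053], 0.49)]
stand [([0.5739, -0.3114, 0.0008], 0.85)]
stand [([0.5762, -0.3112, 0.0004], 0.51)]
```

View pics/s7.png

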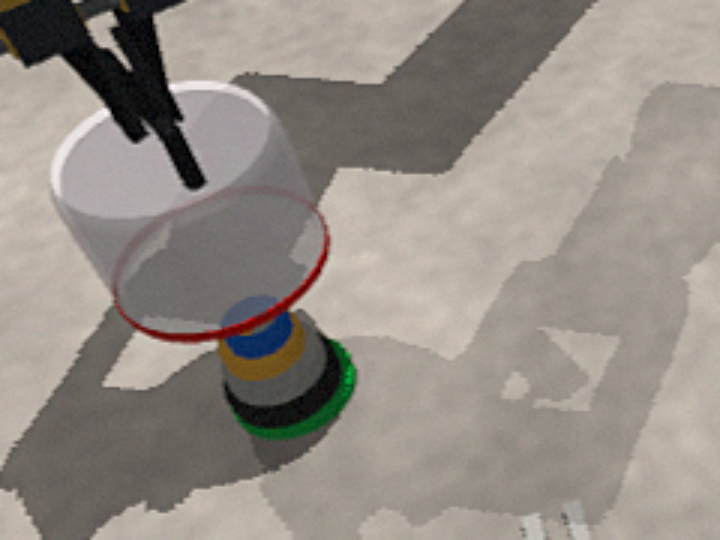

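The cover hangs level, with its rim around crop (220,265), directly above the stack. Lowering.

Emit:
apply_moves(
  commands=[0, 0, 0.01, 0, -1, 0, 0, 0.025, 0, -1, 0, 0, 0.045, 0, -1, 0, 0, 0.065, 0, -1, 0, 0, 0.085, 0, -1, 0, 0, 0.1, 0, -1, 0, 0, 0.11, 0, -1, 0, 0, 0.115, 0, -1],
)

```text
clock: 34.65
position: [0.5738, -0.3128, 0.1082]
tool_rot: [-0.001, -0.122, 0.993, 0.001]
contact_force: [-0.3, 0.5, -2.6]
width: 0.008
grip_force: 50.0
```

Emit:
apply_moves(
  commands=[0, 0, 0.002, 0, -1, 0, 0, 0.003, 0, -1, 0, 0, 0.004, 0, -1, 0, 0, 0.004, 0, -1, 0, 0, 0.004, 0, -1],
)

```text
clock: 35.15
position: [0.5745, -0.3132, 0.1061]
tool_rot: [0.0, -0.122, 0.993, -0.0]
contact_force: [0.2, -0.3, -3.1]
width: 0.0084
grip_force: 50.0
```

Emit:
apply_moves(
  commands=[0, 0, 0.001, 0, -1, 0, 0, 0.001, 0, -1],
)

```text
clock: 35.35
position: [0.5743, -0.3132, 0.1047]
tool_rot: [0.0, -0.122, 0.993, -0.0]
contact_force: [0.3, -0.1, -2.4]
width: 0.0086
grip_force: 50.0
```

Emit:
apply_moves(
  commands=[0, 0, 0.001, 0, -1, 0, 0, 0.001, 0, -1],
)

```text
clock: 35.55
position: [0.5745, -0.3137, 0.1045]
tool_rot: [0.0, -0.122, 0.993, -0.001]
contact_force: [-1.3, -0.8, 2.9]
width: 0.0081
grip_force: 50.0
```

Contact. Release: open slowly, then rise once clear.

Emit:
apply_moves(
  commands=[0, 0, 0, 0, -0.6, 0, 0, 0, 0, -0.3, 0, 0, 0, 0, 0, 0, 0, 0, 0, 0.3, 0, 0, 0, 0, 0.3, 0, 0, 0, 0, 0.3, 0, 0, 0, 0, 0.3, 0, 0, -0.01, 0, 0.3],
)

```text
clock: 36.35
position: [0.5732, -0.3123, 0.1125]
tool_rot: [-0.001, -0.122, 0.993, 0.001]
contact_force: [-0.3, 1.5, -0.4]
width: 0.0554
grip_force: 0.0
```

Emit:
apply_moves(
  commands=[0, 0, -0.02, 0, 0.3, 0, 0, -0.05, 0, 0.3, 0, 0, -0.1, 0, 0.3, 0, 0, -0.13, 0, 0.3, 0, 0.05, -0.13, 0, 0.3, 0, 0.1, -0.13, 0, 0.3, 0, 0.15, -0.13, 0, 0.3, 0, 0.2, -0.13, 0, 0.3],
)

```text
clock: 37.15
position: [0.5252, -0.1175, 0.2446]
tool_rot: [0.001, -0.121, 0.993, -0.0]
contact_force: [1.2, -0.3, -0.2]
width: 0.0561
grip_force: 0.0
```

Run:
```python
from seg import *
p=bot.grab_frame('scene'); q=bot.grab_frame('top'); cv2.imwrite('pics/s8.png',cv2.resize(p['image'][130:310,30:270,::-1],None,fx=3,fy=3)); save(q,'t8')
for t in ['cover','stand','case','oil','caliper']:
  for a in (p,q): print(t,[(np.round(r['position'],4).tolist(),round(r['conf'],2)) for r in bot.mark_of(t,a)[:2]])
```

```text
cover [([0.574, -0.315, 0.0002], 0.59)]
cover []
stand [([0.5719, -0.3139, -0.0012], 0.16)]
stand []
case [([0.806, 0.0184, -0.0004], 0.71)]
case [([0.8124, 0.0206, 0.0005], 0.86)]
oil [([0.7429, 0.2893, -0.0011], 0.76)]
oil [([0.7408, 0.2841, 0.0011], 0.88)]
caliper [([0.769, -0.2916, -0.0019], 0.57)]
caliper [([0.766, -0.2884, 0.0015], 0.84)]
```

View pics/s8.png

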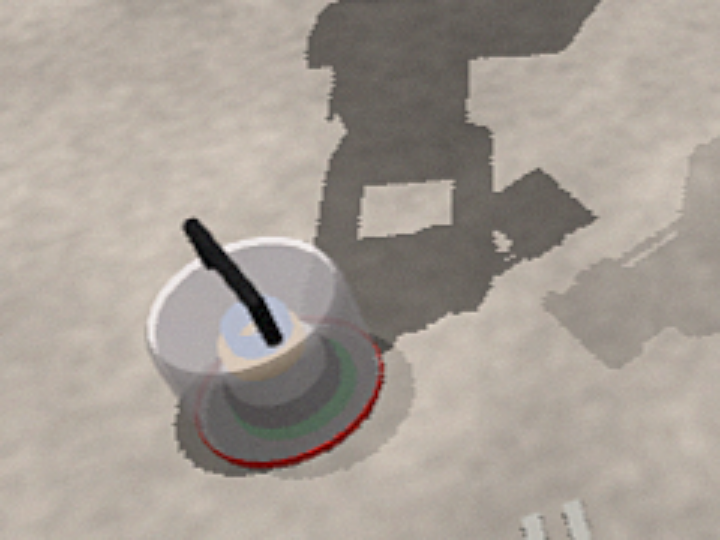

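The cover stands flat on the bench (rim around crop 290,395), centred over the intact stack; the bystanders have not moved.

```bash
python3 -c "
from workcell import bot
print(bot.job_done())"
```

```text
the job is handed in; nothing more can be done
None
```

The four rings are stacked flat on the stand in order (black, steel, brass, blue on top), and the cover stands flat over them. The red case, oil bottle and caliper are where they were, and I handed the job in at about 37 s.

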